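# Press a case back in the ratchet bench press

## Robot

A 6-joint arm with a two-finger parallel gripper is mounted at the origin on the work surface. World frame = base frame: x ahead of the robot, y to its left, z up, the work surface at z = 0. Lengths are in m, angles in rad, forces in N, time in s.
With the tool pointing down it reaches from about 0.35 to 0.775 m from the base axis. Payload 7.3 kg.
Tool frame: the origin (TCP) lies between the finger pads; the fingertips stand 14 mm ahead of it and the grasp point (between the pads) lies 5 mm behind it; z points along the fingers, y is the line along which they close (so a half turn about z gives the same grasp; the last joint's range is limited). The gripper opens to 92 mm and grips with 3 to 60 N. Pads are 19 mm wide; open, the fingers measure 130 mm over their backs; the gripper's body (75 mm by 190 mm) begins 47 mm behind the grasp point.
Start: joints at [1.023, 0.342, 1.524, -0, 1.275, -0.146], TCP at [0.205, 0.483, 0.213] pointing down, gripper open.
Joint ranges: [-2.53, 2.53], [-0.77, 2.02], [0.04, 2.7], [-1, 4.14], [0.28, 2.66], [-3.11, 3.11]. Speed limits (rad/s): [2.57, 2.57, 3.14, 3.14, 3.14, 3.14].

## Interface

Orientations are given as [roll, pitch, yaw] about the fixed x, y, z axes, in that order (R = Rz(yaw) Ry(pitch) Rx(roll)).
In Python, from cell import robot, eyes gives the robot as it stands. The module is installed in compiled form; this text tells all that it offers.
- The arm moves only by the shell command python3 -m handwheel 'ROWS' [FORCE]. ROWS is JSON, one flat list of numbers, 5 for each row, row after row: the shift along the world's x, y, z in mm, then the turn about the world's z in rad, then the opening, from 0 (shut) to 1 (fully open). In form: [x, y, z, spin, jaw, x, y, z, spin, jaw, ...]. A call has 1 to 8 rows; each row shifts and turns the commanded pose from where the row before left it; what a row does not reach is not made up. A row lasts 1/10 s, in which the tool goes at most 50 mm and 8.59 degrees, less where a joint would pass 70% of its speed; a pose out of reach is approached as far as the arm can. A call with a gripper value outside its range is refused whole. The fingers move at their own pace and stop on an object; FORCE is the grip in N (left out, the last holds). Time passes only in rows, so rows that do not move let the fingers close. It gives the time, the measured TCP pose, the force, the opening and the grip force at its end, in the units of the state.
- robot.observe(): the state, without advancing time (a new reading comes with each control period).
- eyes.read_camera(name): name is "side" or "top"; returns (picture, depth): 384x512x3 uint8, blue, green, red; 384x512 float32, m along the optical axis (not along the pixel's ray), 0 where there is no reading.
- eyes.calibration(name): a dict with "fx", "fy", "cx", "cy" (pixels), "dist_coeffs" ([k1, k2, p1, p2, k3] as OpenCV has them; the pictures are not rectified), "world_to_cam" (4x4, takes a point from world to camera coordinates). Camera axes: x right, y down, z forward; pixel columns grow to the right and rows downward; lengths in m; the calibration is good to about 2 mm. A picture is of the moment at which its call begins. calibration takes no time and is no camera call.
- robot.hand_in(): hands the job in; it is judged then, once.
The state is a dict: "time": time; "qpos": joint angles; "qvel": joint speeds; "joint_efforts": joint torques, N m; "tool_pos": TCP position; "tool_rot": TCP orientation; "contact_force": force on the tool from outside, world axes, zero at the start; "torque": the same for the moment, N m; "opening": finger opening in m; "grip_force": force on a finger pad.
Only numpy, scipy, OpenCV 4.12 (cv2) and the standard library are available. Lean on these libraries where they do the work, as an engineer would, in place of code of your own. Each camera call takes 0.05 s, during which the arm holds its last target. There are 200 camera calls.

## Task

Lay the larger of the two round steel case backs flat in the seat of the press, between its four small pins. Pull the press lever down until the ratchet catches in its last, lowest notch and holds the case back clamped by itself with your hand off it, then push the release button and keep it down until the lever has sprung all the way back up. Leave the pressed case back in the seat and do not disturb the smaller case back, the loupe, the tin or the oil pot.

Things in the scene. Friction and masses are not known exactly. Their poses are not given: they have to be found in the camera images.
- press: grey bench press, bolted down. Origin on the table below the hinge axis; x points from the seat to the hinge (the lever comes down towards -x), y from the hinge to the release button, z up. Base plate 14 mm thick, x -150 to +55 mm, y -45 to +45 mm, with a foot under the button (y to +117 mm). Two hinge cheeks at y = -30 and +30 mm rise to 103 mm
- press_hinge (a point): point on the lever's hinge axis, 85 mm above the table; the axis runs along the press's y axis
- press_seat (a point): centre of the floor of the round black sprung seat, 62 mm across, at press x = -100 mm, 43 mm above the table; it yields up to 12 mm downward. Four steel pins 7 mm thick, 3 mm high stand on its diagonals (45 degrees to press x, y), 24.5 mm from the centre; a 36 mm disc lies between them with 3 mm play. Fingers closing along press x or y pass between the pins
- press_lever (a joint): lever angle, rad: 0 = fully up (0.3 past vertical, held by a spring), growing as it is pulled down. The ratchet catches at about 1.12, 1.44 and 1.76 (last notch, handle 0.1 above level); stop at 1.80. From a notch it cannot go back up until the button is pressed. A rubber pad under it meets a disc in the seat at about 1.73. Pulling takes 3 to 9 N at the grip
- press_grip (a point): middle of the black grip at the lever's end, 150 mm from the hinge axis; grip 18 mm wide along press y, 18 mm deep, 70 mm long (35 mm either side of this point along the lever). Lever up: 228 mm above the table, 44 mm behind the hinge; last notch: 101 mm above the table, 149 mm in front of the hinge
- press_button (a joint): release button travel, m: 0 = up, 0.009 = fully down; the lever is let go at about 0.006, taking 2 to 4 N. It dips by itself as the ratchet clicks past a notch; if let up before the lever is above the first notch, the lever catches again. The lever takes about 1.5 s to spring up
- press_button_top (a point): centre of the top of the round black release button, 26 mm across, 68 mm above the table, 85 mm beside the hinge (press y = +85 mm); it moves straight down inside a grey collar whose rim is 55 mm above the table
- caseback: the larger case back: plain steel disc, 36 mm across and 5 mm thick, 40 g, lying flat on the bench mat (mat top 3 mm above the table); origin at the centre of its underside, z up
- small_back: the smaller case back, to be left alone: the same steel, 26 mm across, 5 mm thick, lying on the mat; origin at the centre of its underside
- loupe: black eye loupe, a cone 42 mm across and 34 mm high standing on the mat, to be left alone; origin at the centre of its underside
- tin: round steel tin, 70 mm across and 22 mm high, on the mat, to be left alone; origin at the centre of its underside
- oil_pot: small glass oil pot, 40 mm across and 36 mm high, on the table, to be left alone; origin at the centre of its underside
Not all that is in view belongs to the job. What is shaped like the caseback but blue, brown or green is not meant.

How it is judged:
On the way, in this order (a step that is already met when the one before it is completed fails the run):
1. the larger case back lies flat in the seat, let go, with the lever still up (horizontal distance between caseback and press_seat below 0.006 m and z of caseback in the frame of press_seat below 0.002 m and angle between caseback's own z axis and vertical below 0.08 rad and contact force between the fingers and caseback below 0.2 N and value of joint press_lever below 1 rad), for 0.2 s.
2. the lever holds by itself in its last notch with the case back clamped, the hand off the press (value of joint press_lever above 1.7 rad and value of joint press_button below 0.002 m and z of press_seat in the frame of press below 0.0415 m and contact force between the fingers and press below 0.2 N and horizontal distance between caseback and press_seat below 0.006 m), for 0.3 s.
3. the release button is pressed and the lever lets go (value of joint press_button above 0.004 m and value of joint press_lever below 1.65 rad).
At the end, for the whole second after the job is handed in: the lever is back fully up (within 0.1 rad), the button is up (within 2 mm), and the larger case back lies still and flat in the seat (centre within 6 mm of the seat's, within 2 mm of its floor, tilt under 0.08 rad) (value of joint press_lever below 0.1 rad and value of joint press_button below 0.002 m and horizontal distance between caseback and press_seat below 0.006 m and z of caseback in the frame of press_seat below 0.002 m and angle between caseback's own z axis and vertical below 0.08 rad and linear speed of caseback below 0.02 m/s); the robot touches nothing.
It fails at once if the smaller case back, the loupe, the tin or the oil pot is moved by more than 20 mm (distance of any of small_back, loupe, tin, oil_pot from where it was at the start of the episode above 0.02 m).
It also fails if it takes over 67 s, if anything falls off the work surface, if the arm or the gripper's body presses on something with over 40 N, if the wrist force passes 120 N, or if a joint passes its speed limit or range.

## Working session

There is one attempt and no reset: what is moved stays moved. The work goes in short steps, Python scripts to look and compute and a shell command to move; the robot and the scene stay as the last step left them, time stands still between calls to the robot, and variables do not carry over. Pictures are saved under pics/ and viewed, at most 10 in all, crops included, and the job is handed in when it is done.

```bash
mkdir -p pics; cat > h.py <<'E'
import numpy as np, cv2
from cell import robot, eyes
def cast(name,uv,z):
    c=eyes.calibration(name);K=np.array([[c['fx'],0,c['cx']],[0,c['fy'],c['cy']],[0,0,1]])
    n=cv2.undistortPoints(np.array(uv,float).reshape(-1,1,2),K,np.array(c['dist_coeffs']))[:,0]
    T=np.array(c['world_to_cam']);R,t=T[:3,:3],T[:3,3];o=-R.T@t
    d=np.c_[n,np.ones(len(n))]@R
    return o+d*((z-o[2])/d[:,2])[:,None]
def proj(name,P):
    c=eyes.calibration(name);K=np.array([[c['fx'],0,c['cx']],[0,c['fy'],c['cy']],[0,0,1]])
    T=np.array(c['world_to_cam'])
    return cv2.projectPoints(np.array(P,float).reshape(-1,1,3),cv2.Rodrigues(T[:3,:3])[0],T[:3,3],K,np.array(c['dist_coeffs']))[0][:,0]
E
python3 - <<'E'
from h import *
for n in('top','side'):
    im,d=eyes.read_camera(n);np.savez('pics/'+n,im=im,d=d);cv2.imwrite(f'pics/{n}0.png',im)
    T=np.array(eyes.calibration(n)['world_to_cam']);print(n,-T[:3,:3].T@T[:3,3],T[2,:3])
print(robot.observe())
E
```

```text
top [ 0.37383864 -0.07432394  1.14062227] [ 0.11991315 -0.01913798 -0.99259991]
side [0.38096921 1.09137667 0.84887974] [ 0.06562497 -0.86398934 -0.49921517]
{'time': 0.1, 'qpos': array([ 1.02301234e+00,  3.42612707e-01,  1.52493106e+00,  4.32201409e-06,
        1.27539840e+00, -1.45986401e-01]), 'qvel': array([ 0.00035443, -0.00292999, -0.00171874, -0.00089514, -0.00053602,
       -0.00037161]), 'joint_efforts': array([ 2.63617840e-04, -4.32006347e+01, -2.44692850e+01,  7.16845924e-02,
        5.27422631e-02, -5.83876295e-05]), 'tool_pos': array([0.20508198, 0.48286766, 0.21213207]), 'tool_rot': array([-3.14025809e+00, -2.00401035e-04,  2.73979367e+00]), 'contact_force': array([-0.23198191,  0.41127057, -0.00450723]), 'torque': array([-0.01961978, -0.01407404,  0.06760502]), 'grip_force': 0.0, 'opening': 0.09188087714911786}
```

View pics/top0.png

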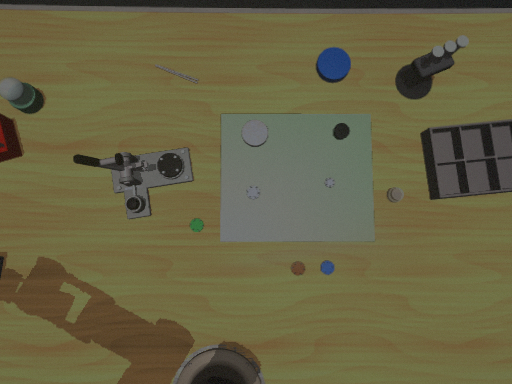

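View pics/side0.png

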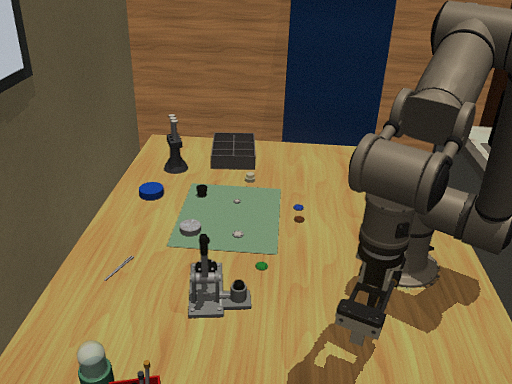

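The top view shows two steel discs on the mat, at about (253,192), which looks larger, and (330,183). The press seat is at (170,166), the button at (134,204) and the lever grip at (87,160). In the side view the press is at (215,290).

```bash
python3 - <<'E'
from h import *
z=np.load('pics/top.npz');im=z['im']
a=cv2.resize(im[140:225,65:210],None,fx=5.5,fy=5.5,interpolation=cv2.INTER_CUBIC)
cv2.imwrite('pics/press.png',a)
hsv=cv2.cvtColor(im,cv2.COLOR_BGR2HSV)
for c in((253,192),(330,183)):
    x0,y0=c[0]-16,c[1]-16
    p=im[y0:y0+32,x0:x0+32].astype(float)
    bg=np.median(p.reshape(-1,3),0);m=(np.abs(p-bg).sum(2)>30).astype(np.uint8)
    cn=max(cv2.findContours(m,cv2.RETR_EXTERNAL,cv2.CHAIN_APPROX_NONE)[0],key=cv2.contourArea)
    hull=cv2.convexHull(cn)
    (u,v),r=cv2.minEnclosingCircle(hull);print(u+x0,v+y0,r,bg,cast('top',[(u+x0,v+y0)],.0065),cast('top',[(u+x0-r,v+y0),(u+x0+r,v+y0)],.008)[:,1])
# black seat & button & grip
m=((hsv[...,2]<60)).astype(np.uint8)[140:225,65:210]
n,l,s,c=cv2.connectedComponentsWithStats(m)
for i in range(1,n):
    if s[i,4]>20:
        q=c[i]+[65,140];print(q,s[i],[cast('top',[q],h)[0].round(4) for h in(.043,.068,.228)])
E
```

```text
249.0 197.0 2.2361679077148438 [110. 117. 113.] [[ 0.48617859 -0.07562458  0.0065    ]] [-0.06980882 -0.08143814]
327.5 184.5 4.301262855529785 [104. 117. 107.] [[ 0.51886038 -0.28129667  0.0065    ]] [-0.26975321 -0.29229313]
[100.31542056 161.75      ] [  9  13  50  18 428] [array([0.5723, 0.2985, 0.043 ]), array([0.5677, 0.29  , 0.068 ]), array([0.5388, 0.2356, 0.228 ])]
[131.57333333 158.68      ] [59 13 14 12 75] [array([0.5803, 0.2209, 0.043 ]), array([0.5756, 0.2142, 0.068 ]), array([0.5455, 0.1712, 0.228 ])]
[169.66666667 164.75555556] [ 92  13  27  25 450] [array([0.5648, 0.125 , 0.043 ]), array([0.5605, 0.1205, 0.068 ]), array([0.5326, 0.0914, 0.228 ])]
[133.94871795 176.57692308] [ 55  22  24  24 156] [array([0.5346, 0.2136, 0.043 ]), array([0.5309, 0.2071, 0.068 ]), array([0.5075, 0.1651, 0.228 ])]
[132.76744186 203.33333333] [ 62  57  13  13 129] [array([0.4671, 0.2145, 0.043 ]), array([0.465 , 0.2079, 0.068 ]), array([0.4514, 0.1658, 0.228 ])]
[141.34848485 205.18181818] [70 57 11 16 66] [array([0.4624, 0.1931, 0.043 ]), array([0.4604, 0.1871, 0.068 ]), array([0.4475, 0.1481, 0.228 ])]
```

View pics/press.png

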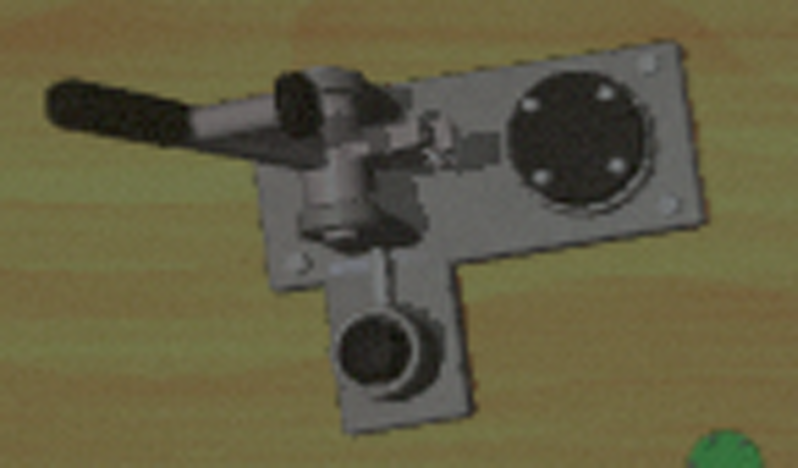

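The crop shows the seat at crop (575,137) with its pins, the button at (375,350) and the grip from (50,100) to (190,120). Press yaw works out at about 100°.

```bash
python3 - <<'E'
from h import *
im=np.load('pics/top.npz')['im'];out=[]
for c in((253,192),(330,183)):
    x0,y0=c[0]-16,c[1]-16
    p=cv2.resize(im[y0:y0+32,x0:x0+32],None,fx=12,fy=12,interpolation=cv2.INTER_CUBIC);out.append(p)
    lab=cv2.cvtColor(p,cv2.COLOR_BGR2LAB).astype(float);bg=np.median(lab.reshape(-1,3),0)
    d=np.abs(lab-bg)@[.5,1,1];m=(d>8).astype(np.uint8);m=cv2.morphologyEx(m,cv2.MORPH_CLOSE,np.ones((41,41)));m=cv2.morphologyEx(m,cv2.MORPH_OPEN,np.ones((41,41)))
    cn=max(cv2.findContours(m,cv2.RETR_EXTERNAL,cv2.CHAIN_APPROX_NONE)[0],key=cv2.contourArea)
    (u,v),r=cv2.minEnclosingCircle(cn);cv2.circle(p,(int(u),int(v)),int(r),(0,0,255),1)
    f=lambda x,y:(x0+(x+.5)/12-.5,y0+(y+.5)/12-.5)
    e=cast('top',[f(u-r,v),f(u+r,v)],.007);print(f(u,v),r/12,cast('top',[f(u,v)],.007),np.hypot(*(e[0]-e[1])[:2]))
cv2.imwrite('pics/discs.png',np.hstack(out))
f=lambda x,y:(65+(x+.5)/5.5-.5,140+(y+.5)/5.5-.5)
P=cast('top',[f(530,104),f(606,93),f(617,165),f(541,177)],.046);print(P,P.mean(0))
S=P.mean(0)[:2];B=cast('top',[f(375,350)],.068)[0][:2]
d=B-S;yaw=np.arctan2(d[1],d[0])-np.arctan2(85,100);print(B,np.linalg.norm(d),yaw,S+.1*np.array([np.cos(yaw),np.sin(yaw)]))
E
```

```text
(252.88917032877603, 192.12600453694662) 7.257214864095052 [[ 0.49888267 -0.08577254  0.007     ]] 0.037839602683386896
(329.194772084554, 182.14094161987305) 5.550673166910808 [[ 0.52502531 -0.28579214  0.007     ]] 0.029132260705573457
[[0.58027745 0.14667364 0.046     ]
 [0.58546547 0.11207406 0.046     ]
 [0.55194512 0.10643511 0.046     ]
 [0.54636429 0.14091756 0.046     ]] [0.56601308 0.12652509 0.046     ]
[0.46522049 0.20791277] 0.12954960680760108 1.757815251594157 [0.54742002 0.22478138]
```

View pics/discs.png

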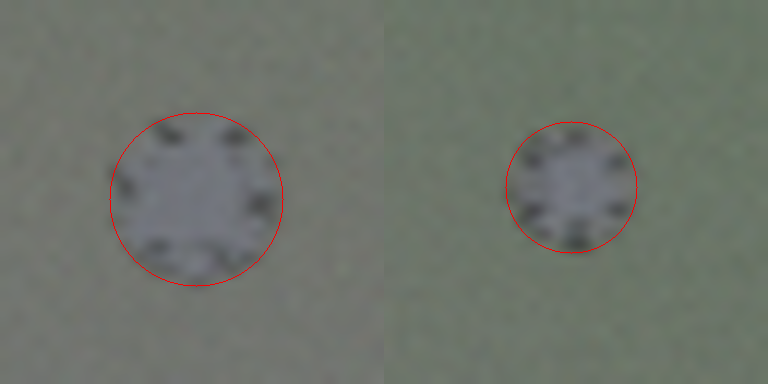

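```bash
python3 -m handwheel '[23,-44,0,-0.1,1,23,-44,0,-0.1,1,23,-44,0,-0.1,1,23,-44,0,-0.1,1,23,-44,0,-0.1,1,23,-44,0,-0.1,1,23,-44,0,-0.1,1,23,-44,0,-0.1,0.7]' 15; python3 -m handwheel '[22,-44,0,-0.1,0.7,22,-44,0,-0.1,0.7,22,-44,-20,0,0.7,22,-44,-20,0,0.7,22,-41,-20,0,0.7,0,0,-30,0,0.7,0,0,0,0,0.7,0,0,0,0,0.7]'; python3 -c "
from h import *
s=robot.observe();print(s['tool_pos'],s['tool_rot'],s['contact_force'],s['opening'])"
```

```text
time: 0.9
tool_pos: [0.3897, 0.1293, 0.2127]
tool_rot: [3.141, -0.0, 1.936]
contact_force: [0.8, 0.9, -0.1]
opening: 0.0877
grip_force: 0.0
time: 1.7
tool_pos: [0.4959, -0.0796, 0.1253]
tool_rot: [-3.14, -0.001, 1.74]
contact_force: [0.3, -0.0, -0.4]
opening: 0.0642
grip_force: 0.0
[ 0.49585221 -0.07964777  0.12528659] [-3.13993485e+00 -1.11678971e-03  1.73989463e+00] [ 0.30749197 -0.03911028 -0.35161764] 0.06415101078398332
```

```bash
python3 -m handwheel '[3,-6,-30,0,0.7,0,0,-30,0,0.7,0,0,-25,0,0.7,0,0,-14,0,0.7,0,0,-7,0,0.7,0,0,0,0,0.7,0,0,0,0,0.7]'; python3 - <<'E'
from h import *
im,d=eyes.read_camera('side');print(robot.observe()['tool_pos'])
u,v=proj('side',[[.499,-.086,.006]])[0].astype(int);print(u,v)
cv2.imwrite('pics/g.png',cv2.resize(im[v-40:v+40,u-50:u+50],None,fx=7,fy=7,interpolation=cv2.INTER_CUBIC))
E
```

```text
time: 2.4
tool_pos: [0.5004, -0.086, 0.0207]
tool_rot: [3.139, 0.001, 1.741]
contact_force: [-0.5, -0.0, 0.4]
opening: 0.0643
grip_force: 0.0
[ 0.50042581 -0.08610505  0.02075033]
237 233
```

View pics/g.png

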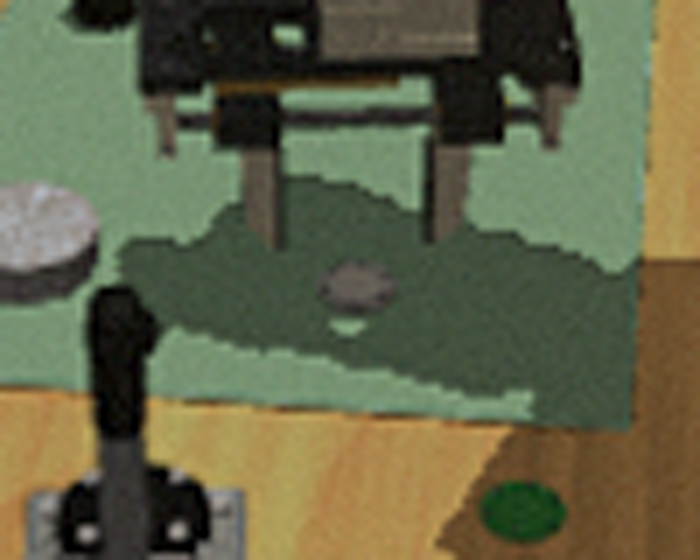

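The disc shows at crop (357,285), while the fingertips end near crop (265,245) and (440,240), so they look further from the camera or higher than commanded. I'll check with depth.

```bash
python3 - <<'E'
from h import *
for n in('side','top'):
    im,d=eyes.read_camera(n);c=eyes.calibration(n);T=np.array(c['world_to_cam']);p=robot.observe()['tool_pos']
    print(n,'tip,disc proj',proj(n,[p-[0,0,.014],[p[0]-.032,p[1],p[2]-.014],[p[0]+.032,p[1],p[2]-.014],[.499,-.086,.008]]).round(1))
    if n=='side':
        pts=[(187+x/7,193+y/7) for x,y in((265,238),(262,200),(445,235),(357,280),(357,200))]
        for q in pts:
            z=d[int(round(q[1])),int(round(q[0]))]
            r=cast(n,[q],0.)[0];o=-T[:3,:3].T@T[:3,3];zr=(T[:3,:3]@r+T[:3,3])[2]
            print(np.round(q,1),z,(o+(r-o)*z/zr).round(4))
E
```

```text
side tip,disc proj [[237.2 233.6]
 [247.2 234.3]
 [227.2 232.9]
 [237.6 233.3]]
[224.9 227. ] 1.4207087 [ 0.5381 -0.0726  0.0382]
[224.4 221.6] 1.4090742 [ 0.5393 -0.0714  0.0595]
[250.6 226.6] 1.4850248 [ 0.4614 -0.1336  0.0048]
[238. 233.] 1.4430373 [ 0.4977 -0.0852  0.0099]
[238.  221.6] 1.5101347 [ 0.5056 -0.1588  0.004 ]
top tip,disc proj [[253.1 191.7]
 [253.1 203.9]
 [253.  179.5]
 [253.  192. ]]
```

```bash
python3 - <<'E'
from h import *
im,d=eyes.read_camera('side');n='side'
T=np.array(eyes.calibration(n)['world_to_cam']);o=-T[:3,:3].T@T[:3,3]
def P(u,v):
    r=cast(n,[(u,v)],0.)[0];zr=(T[:3,:3]@r+T[:3,3])[2];return ((o+(r-o)*d[v,u]/zr)*1000).round().astype(int)
for u in(223,225,226,238,249,250,251):
    print(u,[(v,*P(u,v)) for v in range(222,238,1)])
print(robot.observe()['tool_pos'])
cv2.imwrite('pics/g2.png',cv2.convertScaleAbs(cv2.resize(im[205:245,207:267],None,fx=12,fy=12,interpolation=cv2.INTER_NEAREST),alpha=2.))
E
```

```text
223 [(222, np.int64(543), np.int64(-67), np.int64(61)), (223, np.int64(543), np.int64(-69), np.int64(55)), (224, np.int64(543), np.int64(-66), np.int64(54)), (225, np.int64(543), np.int64(-68), np.int64(48)), (226, np.int64(544), np.int64(-70), np.int64(43)), (227, np.int64(551), np.int64(-120), np.int64(5)), (228, np.int64(550), np.int64(-114), np.int64(5)), (229, np.int64(549), np.int64(-107), np.int64(6)), (230, np.int64(549), np.int64(-105), np.int64(3)), (231, np.int64(548), np.int64(-103), np.int64(1)), (232, np.int64(547), np.int64(-93), np.int64(4)), (233, np.int64(547), np.int64(-92), np.int64(1)), (234, np.int64(546), np.int64(-88), np.int64(0)), (235, np.int64(545), np.int64(-77), np.int64(4)), (236, np.int64(544), np.int64(-70), np.int64(5)), (237, np.int64(543), np.int64(-65), np.int64(5))]
225 [(222, np.int64(537), np.int64(-66), np.int64(62)), (223, np.int64(537), np.int64(-69), np.int64(56)), (224, np.int64(538), np.int64(-73), np.int64(50)), (225, np.int64(537), np.int64(-69), np.int64(49)), (226, np.int64(537), np.int64(-65), np.int64(47)), (227, np.int64(537), np.i
[... 3944 characters left out ...]
)), (225, np.int64(457), np.int64(-84), np.int64(45)), (226, np.int64(461), np.int64(-140), np.int64(3)), (227, np.int64(460), np.int64(-133), np.int64(4)), (228, np.int64(459), np.int64(-125), np.int64(6)), (229, np.int64(459), np.int64(-125), np.int64(1)), (230, np.int64(459), np.int64(-118), np.int64(2)), (231, np.int64(458), np.int64(-113), np.int64(2)), (232, np.int64(458), np.int64(-107), np.int64(2)), (233, np.int64(457), np.int64(-100), np.int64(3)), (234, np.int64(457), np.int64(-92), np.int64(5)), (235, np.int64(456), np.int64(-87), np.int64(4)), (236, np.int64(456), np.int64(-81), np.int64(5)), (237, np.int64(455), np.int64(-77), np.int64(4))]
[ 0.50001941 -0.08621549  0.0202353 ]
```

View pics/g2.png

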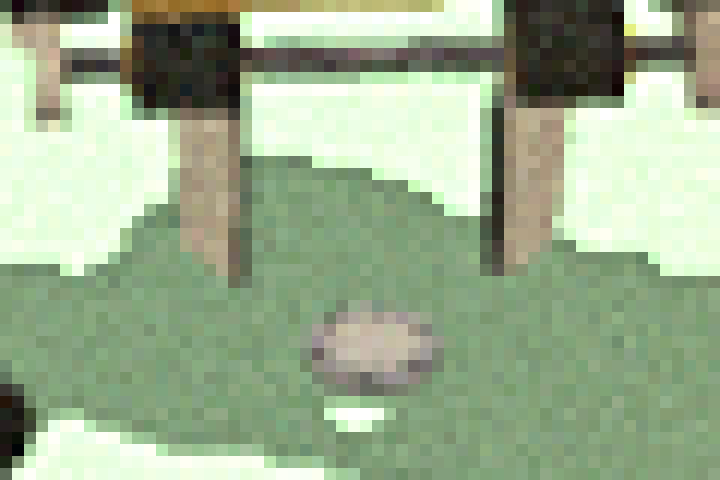

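The picture and the depth both put the fingertips about 27 mm above where the stated TCP implies. They end at z≈34 mm, with the disc centred between them. I'll feel downward carefully.

```bash
python3 -m handwheel '[0,0,-2,0,0.7,0,0,0,0,0.7]';python3 -m handwheel '[0,0,-2,0,0.7,0,0,0,0,0.7]';python3 -m handwheel '[0,0,-1,0,0.7,0,0,0,0,0.7]'
```

```text
time: 2.8
tool_pos: [0.4994, -0.0861, 0.0173]
tool_rot: [3.141, 0.0, 1.74]
contact_force: [-1.1, 0.1, 0.2]
opening: 0.0641
grip_force: 0.0
time: 3.0
tool_pos: [0.4993, -0.0861, 0.015]
tool_rot: [-3.141, -0.0, 1.74]
contact_force: [-1.1, -0.1, -0.1]
opening: 0.0642
grip_force: 0.0
time: 3.2
tool_pos: [0.4994, -0.0861, 0.0142]
tool_rot: [-3.141, -0.0, 1.74]
contact_force: [-0.1, 0.9, 0.3]
opening: 0.064
grip_force: 0.0
```

There is no contact where the mat should already have been touched, so the true tips really are higher. I'll keep going down with checks.

```bash
cat > tip.py <<'E'
from h import *
im,d=eyes.read_camera('side');n='side'
T=np.array(eyes.calibration(n)['world_to_cam']);o=-T[:3,:3].T@T[:3,3];p=robot.observe()['tool_pos']
v,u=np.mgrid[190:300,190:330];r=cast(n,np.c_[u.ravel(),v.ravel()],0.)
zr=(r@T[:3,:3].T+T[:3,3])[:,2];Q=o+(r-o)*(d[190:300,190:330].ravel()/zr)[:,None]
q=Q-p;m=(np.abs(q[:,1])<.025)&(np.abs(np.abs(q[:,0])-robot.observe()['opening']/2-.004)<.006)&(Q[:,2]>.010)&(q[:,2]<.06)
print('tool',p.round(4),'lowest finger z',np.sort(Q[m,2])[:8].round(4),m.sum())
E
python3 -m handwheel '[0,0,-5,0,0.7,0,0,-4,0,0.7,0,0,0,0,0.7]';python3 tip.py; python3 -m handwheel '[0,0,-4,0,0.7,0,0,-4,0,0.7,0,0,0,0,0.7]';python3 tip.py
```

```text
time: 3.5
tool_pos: [0.4989, -0.086, 0.0046]
tool_rot: [-3.14, -0.001, 1.74]
contact_force: [0.0, -0.2, 0.4]
opening: 0.064
grip_force: 0.0
tool [ 0.4992 -0.086   0.0049] lowest finger z [0.0199 0.0215 0.0221 0.0227 0.023  0.0244 0.0245 0.0247] 84
time: 3.85
tool_pos: [0.499, -0.086, -0.0033]
tool_rot: [-3.141, -0.001, 1.74]
contact_force: [-0.6, -0.4, -0.5]
opening: 0.0642
grip_force: 0.0
tool [ 0.4992 -0.086  -0.003 ] lowest finger z [0.0128 0.0134 0.0146 0.0152 0.0156 0.0161 0.0164 0.0177] 80
```

```bash
python3 -m handwheel '[0,0,-3,0,0.7,0,0,-2,0,0.7,0,0,0,0,0.7]'; python3 -m handwheel '[0,0,-1.5,0,0.7,0,0,0,0,0.7]';python3 -m handwheel '[0,0,-1.5,0,0.7,0,0,0,0,0.7]';
```

```text
time: 4.2
tool_pos: [0.4993, -0.0861, -0.008]
tool_rot: [-3.141, -0.0, 1.74]
contact_force: [-0.6, -0.5, 0.3]
opening: 0.0639
grip_force: 0.0
time: 4.4
tool_pos: [0.4994, -0.0861, -0.0093]
tool_rot: [-3.142, -0.0, 1.74]
contact_force: [0.5, -1.1, -0.1]
opening: 0.0644
grip_force: 0.0
time: 4.6
tool_pos: [0.4995, -0.0861, -0.0107]
tool_rot: [3.141, 0.0, 1.74]
contact_force: [-0.1, -0.3, 0.6]
opening: 0.0646
grip_force: 0.0
```

```bash
python3 -m handwheel '[0,0,-1,0,0.7,0,0,0,0,0.7]'; python3 -m handwheel '[0,0,-1,0,0.7,0,0,0,0,0.7]';python3 tip.py
```

```text
time: 4.8
tool_pos: [0.4996, -0.0861, -0.0108]
tool_rot: [3.141, 0.0, 1.74]
contact_force: [-2.3, 1.4, 11.1]
opening: 0.0643
grip_force: 5.1
time: 5.0
tool_pos: [0.4996, -0.0861, -0.0108]
tool_rot: [3.141, 0.001, 1.74]
contact_force: [-5.8, 0.9, 20.4]
opening: 0.0646
grip_force: 10.0
tool [ 0.4996 -0.0862 -0.0109] lowest finger z [0.0117 0.0118 0.0129 0.0132 0.0147 0.015  0.015  0.0157] 64
```

The mat is touched at TCP z = −10.8 mm, so in practice the fingertips sit about 13.8 mm above the reported TCP. I'll use that offset, back off and grip.

```bash
python3 -m handwheel '[0,0,3,0,0.7,0,0,0,0,0.4,0,0,0,0,0.3,0,0,0,0,0.3,0,0,0,0,0.3,0,0,0,0,0.3,0,0,0,0,0.3]' 15;  python3 -m handwheel '[0,0,20,0,0.3,0,0,30,0,0.3,0,0,40,0,0.3,0,0,40,0,0.3,0,0,0,0,0.3]'
```

```text
time: 5.75
tool_pos: [0.4994, -0.0861, -0.0098]
tool_rot: [-3.141, -0.0, 1.74]
contact_force: [-0.7, 0.6, -0.4]
opening: 0.0349
grip_force: 15.0
time: 6.25
tool_pos: [0.5026, -0.0871, 0.1254]
tool_rot: [3.132, 0.005, 1.74]
contact_force: [-0.2, -0.6, 0.2]
opening: 0.0346
grip_force: 15.0
```

```bash
python3 - <<'E'
from h import *
p=robot.observe();print(p['opening'],p['grip_force'],p['tool_pos'])
im,d=eyes.read_camera('side');im2,_=eyes.read_camera('top')
u,v=proj('side',[p['tool_pos']])[0].astype(int);a=im[v-25:v+25,u-25:u+25]
cv2.imwrite('pics/h.png',cv2.convertScaleAbs(cv2.resize(a,None,fx=9,fy=9,interpolation=cv2.INTER_CUBIC),alpha=1.7))
E
```

```text
0.034600439041285444 14.999946802854538 [ 0.50256444 -0.08705925  0.12540875]
```

View pics/h.png

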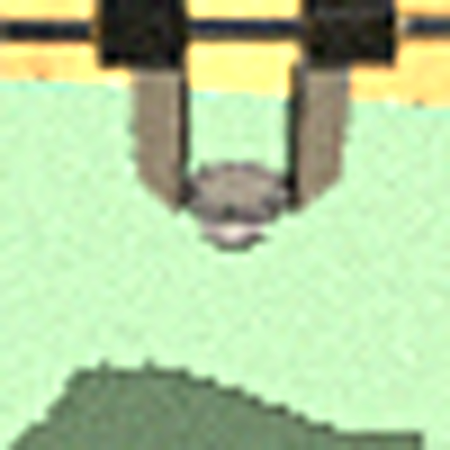

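The disc is held level between the tips, at crop (237,195). Now carry it above the seat.

```bash
python3 -m handwheel '[13,42,0,0,0.3,13,42,0,0,0.3,13,42,0,0,0.3,13,42,0,0,0.3,13,42,0,0,0.3,0,3,-20,0,0.3,0,0,-20,0,0.3,0,0,0,0,0.3]';  python3 -m handwheel '[0,0,0,0,0.3,0,0,0,0,0.3]'
```

```text
time: 7.15
tool_pos: [0.5612, 0.1271, 0.0757]
tool_rot: [-3.132, -0.001, 1.741]
contact_force: [-0.4, 0.2, -0.6]
opening: 0.0348
grip_force: 15.0
time: 7.35
tool_pos: [0.5648, 0.1265, 0.0807]
tool_rot: [3.141, 0.0, 1.739]
contact_force: [-0.2, -0.2, -0.4]
opening: 0.0346
grip_force: 15.0
```

```bash
python3 -m handwheel '[1,0,-20,0,0.3,0,0,-18,0,0.3,0,0,-8,0,0.3,0,0,0,0,0.3,0,0,0,0,0.3]';  python3 -m handwheel '[0,0,-2,0,0.3,0,0,0,0,0.3]';  python3 -m handwheel '[0,0,-2,0,0.3,0,0,0,0,0.3]'
```

```text
time: 7.85
tool_pos: [0.5661, 0.1268, 0.0352]
tool_rot: [3.14, 0.0, 1.739]
contact_force: [0.2, 0.5, -0.7]
opening: 0.0349
grip_force: 15.0
time: 8.05
tool_pos: [0.5658, 0.1269, 0.0329]
tool_rot: [3.14, 0.0, 1.74]
contact_force: [-0.4, -0.0, -1.0]
opening: 0.0345
grip_force: 15.0
time: 8.25
tool_pos: [0.5654, 0.1269, 0.0303]
tool_rot: [3.142, -0.0, 1.74]
contact_force: [0.2, 0.3, -0.3]
opening: 0.0347
grip_force: 15.0
```

```bash
python3 -m handwheel '[0,0,-0.7,0,0.3,0,0,0,0,0.3]';  python3 -m handwheel '[0,0,-0.7,0,0.3,0,0,0,0,0.3]'
```

```text
time: 8.45
tool_pos: [0.5655, 0.1269, 0.0298]
tool_rot: [3.141, 0.0, 1.74]
contact_force: [-0.4, -0.6, 2.0]
opening: 0.0349
grip_force: 15.0
time: 8.65
tool_pos: [0.5655, 0.1269, 0.029]
tool_rot: [3.141, 0.0, 1.74]
contact_force: [-1.7, 0.5, 2.7]
opening: 0.0348
grip_force: 15.0
```

The seat floor is felt at the expected height, so the disc is between the pins. Let go and lift.

```bash
python3 -m handwheel '[0,0,1,0,0.42,0,0,0,0,0.46,0,0,0,0,0.52,0,0,0,0,0.55,0,0,0,0,0.55]';  python3 -m handwheel '[0,0,8,0,0.55,0,0,20,0,0.55,0,0,40,0,0.55,0,-20,50,0,0.55,0,-50,40,0,0.55,0,-50,0,0,0.3,0,-50,0,0,0,0,0,0,0,0]';python3 - <<'E'
from h import *
p=robot.observe();print(p['opening'],p['contact_force'],p['tool_pos'])
im,_=eyes.read_camera('top')
a=cv2.resize(im[150:182,152:188],None,fx=14,fy=14,interpolation=cv2.INTER_CUBIC)
im,_=eyes.read_camera('side')
cv2.imwrite('pics/s.png',cv2.convertScaleAbs(np.hstack([a,cv2.resize(im[245:290,185:215],(299,448),interpolation=cv2.INTER_CUBIC)]),alpha=1.3))
E
```

```text
time: 9.15
tool_pos: [0.5654, 0.1269, 0.0298]
tool_rot: [-3.142, 0.0, 1.74]
contact_force: [-0.9, 0.3, -0.2]
opening: 0.0503
grip_force: 0.0
time: 9.95
tool_pos: [0.5655, -0.0364, 0.1766]
tool_rot: [3.14, 0.003, 1.734]
contact_force: [-1.1, 1.2, -0.7]
opening: 0.0309
grip_force: 0.0
0.03087570855401243 [-1.06781844  1.21304184 -0.69130966] [ 0.56553386 -0.03644265  0.17656929]
```

View pics/s.png

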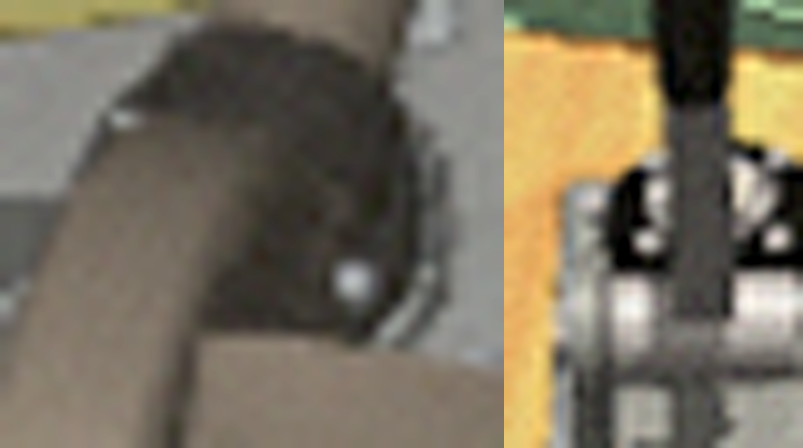

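The side part of the crop shows the disc behind the lever, between the pins. The top part is blocked by the arm. Next I go over the lever and behind its grip with closed fingers.

```bash
python3 -m handwheel '[0,0,40,0,0,0,0,45,0,0,0,0,30,0,0,-4,45,0,0,0,-4,45,0,0,0,-4,45,0,0,0,0,0,0,0,0,0,0,0,0,0]';  python3 -m handwheel '[-4,45,0,0,0,-4,45,0,0,0,-4,45,0,0,0,-4,45,0,0,0,-4,45,0,0,0,0,0,0,0,0,0,0,0,0,0]'
```

```text
time: 10.85
tool_pos: [0.5529, 0.1065, 0.2907]
tool_rot: [-3.142, 0.0, 1.744]
contact_force: [0.2, 0.5, -0.6]
opening: 0.0004
grip_force: 0.0
time: 11.55
tool_pos: [0.5334, 0.3292, 0.29]
tool_rot: [-3.141, 0.001, 1.741]
contact_force: [0.2, -0.2, -0.7]
opening: 0.0007
grip_force: 0.0
```

```bash
python3 - <<'E'
from h import *
im,_=eyes.read_camera('top')
p=cv2.resize(im[148:182,152:188],None,fx=12,fy=12,interpolation=cv2.INTER_CUBIC)
hsv=cv2.cvtColor(p,cv2.COLOR_BGR2HSV);m=(hsv[...,2]>90).astype(np.uint8)
m=cv2.morphologyEx(m,cv2.MORPH_OPEN,np.ones((25,25)))
n,l,s,c=cv2.connectedComponentsWithStats(m)
for i in range(1,n):
    q=(152+(c[i][0]+.5)/12-.5,148+(c[i][1]+.5)/12-.5);print(s[i],q,cast('top',[q],.048)[0])
cv2.imwrite('pics/seat.png',p)
r=.155
for th in(0,.2,.4,.6,.8,1.,1.2,1.4,1.6,1.76,1.85):
    a=.3-th;x=r*np.sin(a)+.009*np.cos(a)+.0095*min(1,max(0,np.cos(a)*1.5));z=.085+r*np.cos(a)-.009*np.sin(a)
    print(th,round(x*1e3),'world',np.round([549-168*x,225+986*x,z*1e3-14]))
E
```

```text
[    0     0   432   408 82585] (np.float64(169.34597535872132), np.float64(163.53594932493795)) [0.56705101 0.12499203 0.048     ]
[  124   114   155   160 18019] (np.float64(168.38459172725086), np.float64(163.53762926170523)) [0.56704411 0.12739861 0.048     ]
0 64 world [538. 288. 216.]
0.2 34 world [543. 258. 224.]
0.4 3 world [548. 228. 226.]
0.6 -28 world [554. 198. 222.]
0.8 -57 world [559. 169. 211.]
1.0 -83 world [563. 143. 195.]
1.2 -107 world [567. 120. 174.]
1.4 -128 world [570.  99. 149.]
1.6 -143 world [573.  84. 121.]
1.76 -151 world [574.  76.  97.]
1.85 -154 world [575.  73.  83.]
```

View pics/seat.png

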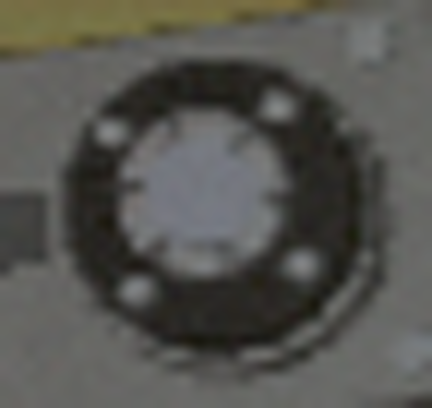

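The disc lies in the middle of the four pins, at crop (201,194) against a pin centre of (206,198). Next: lower behind the grip and pull.

```bash
python3 -m handwheel '[0,0,-37,0,0,0,0,-37,0,0,2,-20,0,0,0,2,-21,0,0,0,3,-15,4,0,0,3,-15,4,0,0,2,-15,1,0,0,2,-15,1,0,0]'; python3 -m handwheel '[0,0,0,0,0]'
```

```text
time: 12.4
tool_pos: [0.5481, 0.2271, 0.2272]
tool_rot: [3.14, -0.001, 1.739]
contact_force: [0.2, 1.1, -2.7]
opening: 0.0004
grip_force: 1.3
time: 12.5
tool_pos: [0.5481, 0.2261, 0.2271]
tool_rot: [3.141, 0.001, 1.738]
contact_force: [-0.4, 1.6, 1.0]
opening: 0.0003
grip_force: 0.6
```

```bash
python3 -m handwheel '[3,-15,-1,0,0,3,-15,-3,0,0,3,-15,-5,0,0,2,-14,-6,0,0,2,-13,-8,0,0,2,-13,-8,0,0,0,0,0,0,0]'; python3 -m handwheel '[2,-12,-10,0,0,2,-11,-11,0,0,2,-11,-12,0,0,1,-10,-13,0,0,0,0,0,0,0]'
```

```text
time: 13.2
tool_pos: [0.5625, 0.1411, 0.1941]
tool_rot: [-3.14, 0.001, 1.738]
contact_force: [1.1, 1.0, 0.7]
opening: 0.0005
grip_force: 0.7
time: 13.7
tool_pos: [0.5687, 0.0974, 0.147]
tool_rot: [-3.138, 0.001, 1.738]
contact_force: [-0.7, 0.5, 0.7]
opening: 0.0003
grip_force: 0.0
```

```bash
python3 -m handwheel '[2,-8,-14,0,0,1,-7,-14,0,0,1,-4,-12,0,0,0,0,0,0,0]'; python3 -m handwheel '[1,-4,-6,0,0,0,-2,-6,0,0,0,0,0,0,0]'
```

```text
time: 14.1
tool_pos: [0.5731, 0.0796, 0.1081]
tool_rot: [-3.14, 0.0, 1.739]
contact_force: [-0.7, 1.1, 1.6]
opening: 0.0005
grip_force: 0.9
time: 14.4
tool_pos: [0.575, 0.0742, 0.0975]
tool_rot: [3.14, 0.0, 1.74]
contact_force: [0.2, 2.9, 4.1]
opening: 0.0003
grip_force: 1.8
```

```bash
python3 -m handwheel '[0,0,-3,0,0,0,0,0,0,0]'; python3 -m handwheel '[0,0,-2,0,0,0,0,0,0,0]'; python3 -m handwheel '[0,0,-2,0,0,0,0,0,0,0]'
```

```text
time: 14.6
tool_pos: [0.5751, 0.0739, 0.095]
tool_rot: [3.14, 0.001, 1.74]
contact_force: [0.5, 0.3, 4.4]
opening: 0.0001
grip_force: 2.3
time: 14.8
tool_pos: [0.5751, 0.0737, 0.0932]
tool_rot: [3.14, 0.001, 1.74]
contact_force: [1.5, -1.5, 5.2]
opening: 0.0003
grip_force: 2.6
time: 15.0
tool_pos: [0.5752, 0.0735, 0.0916]
tool_rot: [3.14, 0.002, 1.74]
contact_force: [-0.2, -1.4, 6.9]
opening: 0.0007
grip_force: 3.2
```

```bash
python3 -m handwheel '[0,0,-2,0,0,0,0,0,0,0]'; python3 -m handwheel '[0,0,-2,0,0,0,0,0,0,0]'
```

```text
time: 15.2
tool_pos: [0.5754, 0.0735, 0.0912]
tool_rot: [3.139, 0.002, 1.74]
contact_force: [-3.4, -2.5, 17.9]
opening: 0.0008
grip_force: 8.7
time: 15.4
tool_pos: [0.5755, 0.0735, 0.0909]
tool_rot: [3.137, 0.002, 1.74]
contact_force: [-7.3, -1.7, 28.7]
opening: 0.0007
grip_force: 14.4
```

Reached the stop, with force jumping to 29 N. Lift off and check the lever holds.

```bash
python3 -m handwheel '[0,0,10,0,0,0,0,40,0,0,0,0,45,0,0,0,0,30,0,0,0,0,0,0,0,0,0,0,0,0]'; python3 - <<'E'
from h import *
s=robot.observe();print(s['qpos'].round(2),s['contact_force'])
im,d=eyes.read_camera('side');n='side'
T=np.array(eyes.calibration(n)['world_to_cam']);o=-T[:3,:3].T@T[:3,3]
E=np.array([[-.168,.986,0],[-.986,-.168,0],[0,0,1]]);H=np.array([.549,.225,0])
for r in(.06,.08,.1,.12,.15,.17):
    for th in(1.76,1.44,):
        a=.3-th;P=np.array([r*np.sin(a)+.009*np.cos(a),0,.085+r*np.cos(a)-.009*np.sin(a)]);w=H+E.T@P
        u,v=proj(n,[w])[0].round().astype(int);q=cast(n,[(u,v)],0.)[0];z=(T[:3,:3]@q+T[:3,3])[2]
        m=o+(q-o)*d[v,u]/z;print(r,th,'expected',w.round(3),'seen',m.round(3))
E
```

```text
time: 16.0
tool_pos: [0.5741, 0.074, 0.2114]
tool_rot: [-3.141, 0.0, 1.74]
contact_force: [-0.5, -0.0, -0.5]
opening: 0.0008
grip_force: 0.0
[-0.    0.44  1.37 -0.    1.33 -0.17] [-0.4957205  -0.04224146 -0.50205394]
0.06 1.76 expected [0.559 0.167 0.101] seen [0.559 0.164 0.1  ]
0.06 1.44 expected [0.558 0.175 0.118] seen [0.561 0.15  0.099]
0.08 1.76 expected [0.562 0.148 0.103] seen [0.562 0.145 0.102]
0.08 1.44 expected [0.561 0.157 0.127] seen [0.565 0.128 0.105]
0.1 1.76 expected [0.566 0.128 0.105] seen [0.565 0.128 0.105]
0.1 1.44 expected [0.564 0.139 0.135] seen [0.569 0.102 0.108]
0.12 1.76 expected [0.569 0.108 0.107] seen [0.568 0.111 0.109]
0.12 1.44 expected [0.567 0.121 0.143] seen [0.576 0.078 0.111]
0.15 1.76 expected [0.574 0.079 0.111] seen [0.572 0.084 0.116]
0.15 1.44 expected [0.571 0.094 0.156] seen [ 0.615 -0.128  0.002]
0.17 1.76 expected [0.577 0.059 0.113] seen [0.576 0.064 0.115]
0.17 1.44 expected [0.574 0.076 0.164] seen [ 0.619 -0.154  0.008]
```

The lever holds at 1.76 in the last notch and the hand is off. Now go to the button, turned 90° so the gripper body stays clear of the rising lever.

```bash
python3 -m handwheel '[-27,33,0,0.14,0,-27,33,0,0.14,0,-27,34,0,0.14,0,-28,34,0,0.14,0,0,0,0,0.14,0,0,0,0,0.14,0,0,0,0,0.14,0,0,0,0,0.14,0]'; python3 -m handwheel '[0,0,0,0.14,0,0,0,-40,0.14,0,0,0,-40,0.14,0,0,0,-40,0.03,0,0,0,-10,0,0,0,0,0,0,0]'
```

```text
time: 16.85
tool_pos: [0.4643, 0.2081, 0.2095]
tool_rot: [-3.139, -0.004, 2.866]
contact_force: [0.6, 0.9, -0.1]
opening: 0.0001
grip_force: 0.0
time: 17.45
tool_pos: [0.4638, 0.2077, 0.0796]
tool_rot: [-3.141, -0.006, -2.975]
contact_force: [0.2, -0.7, 0.6]
opening: 0.0004
grip_force: 0.0
```

```bash
python3 -m handwheel '[1,0,-20,0,0,0,0,-4,0,0,0,0,-4,0,0,0,0,-3,0,0,0,0,-2,0,0,0,0,0,0,0,0,0,0,0,0]'; python3 -m handwheel '[0,0,-2,0,0,0,0,0,0,0]'
```

```text
time: 18.15
tool_pos: [0.4666, 0.2083, 0.049]
tool_rot: [3.141, 0.001, -2.973]
contact_force: [-0.5, -0.4, 2.4]
opening: 0.0004
grip_force: 0.8
time: 18.35
tool_pos: [0.4668, 0.2084, 0.0467]
tool_rot: [3.141, 0.001, -2.973]
contact_force: [0.7, -0.3, 3.3]
opening: 0.0003
grip_force: 1.5
```

```bash
python3 -m handwheel '[0,0,-1.5,0,0,0,0,0,0,0,0,0,0,0,0,0,0,0,0,0,0,0,0,0,0,0,0,0,0,0,0,0,0,0,0,0,0,0,0,0]'; for i in 1 2; do python3 -m handwheel '[0,0,0,0,0,0,0,0,0,0,0,0,0,0,0,0,0,0,0,0,0,0,0,0,0,0,0,0,0,0,0,0,0,0,0,0,0,0,0,0]' | tail -3; done
cat > lev.py <<'E'
from h import *
im,d=eyes.read_camera('side');n='side'
T=np.array(eyes.calibration(n)['world_to_cam']);o=-T[:3,:3].T@T[:3,3]
E=np.array([[-.168,.986,0],[-.986,-.168,0],[0,0,1]]);H=np.array([.549,.225,0])
for r in(.12,.15,.17):
    for th in(0.,1.12):
        a=.3-th;w=H+E.T@np.array([r*np.sin(a)+.009*np.cos(a),0,.085+r*np.cos(a)-.009*np.sin(a)])
        u,v=proj(n,[w])[0].round().astype(int);q=cast(n,[(u,v)],0.)[0];z=(T[:3,:3]@q+T[:3,3])[2]
        m=o+(q-o)*d[v,u]/z;print(r,th,'expected',w.round(3),'seen',m.round(3))
E
python3 lev.py
```

```text
time: 19.15
tool_pos: [0.4668, 0.2084, 0.0452]
tool_rot: [3.141, 0.001, -2.973]
contact_force: [2.0, 0.8, 4.1]
opening: 0.0007
grip_force: 1.9
contact_force: [3.6, 1.9, 6.1]
opening: 0.0004
grip_force: 2.2
contact_force: [3.6, 1.7, 4.6]
opening: 0.0004
grip_force: 2.5
0.12 0.0 expected [0.542 0.268 0.197] seen [0.54  0.271 0.197]
0.12 1.12 expected [0.563 0.145 0.173] seen [ 0.608 -0.09   0.005]
0.15 0.0 expected [0.54  0.277 0.226] seen [0.541 0.279 0.227]
0.15 1.12 expected [0.566 0.123 0.194] seen [ 0.62  -0.159  0.004]
0.17 0.0 expected [0.539 0.283 0.245] seen [0.54  0.282 0.243]
0.17 1.12 expected [0.569 0.108 0.208] seen [ 0.627 -0.2    0.006]
```

The lever is fully up. Lift off and retreat towards the robot, then verify.

```bash
python3 -m handwheel '[0,0,15,0,0,0,0,30,0,0,0,0,40,0,0,-15,-30,30,0,0,-15,-40,0,0,0,-10,-40,0,0,0,0,-45,0,0,0,0,-45,0,0,0]'; python3 -m handwheel '[0,-45,0,0,0,0,-45,0,0,0,0,-45,0,0,0,0,0,0,0,0,0,0,0,0,0,0,0,0,0,0]'; python3 lev.py | grep ' 0.0 '
python3 - <<'E'
from h import *
im,d=eyes.read_camera('top');im2,_=eyes.read_camera('side')
cv2.imwrite('pics/end.png',np.hstack([cv2.resize(im[140:225,65:210],(480,281)),cv2.resize(im2[220:320,180:260],(320,281))]))
cv2.imwrite('pics/end.png',np.vstack([cv2.imread('pics/end.png'),cv2.resize(im[95:255,60:440],(800,310))]))
# button top and disc heights by depth
n='top';T=np.array(eyes.calibration(n)['world_to_cam']);o=-T[:3,:3].T@T[:3,3]
for w in([.465,.208,.068],[.566,.1265,.048],[.553,.129,.048],[.579,.124,.048],[.566,.114,.048],[.566,.139,.048]):
    u,v=proj(n,[w])[0].round().astype(int);q=cast(n,[(u,v)],0.)[0];z=(T[:3,:3]@q+T[:3,3])[2]
    print(w,(o+(q-o)*d[v,u]/z).round(4))
E
```

```text
time: 21.6
tool_pos: [0.4237, 0.0072, 0.1591]
tool_rot: [3.14, -0.005, -2.972]
contact_force: [1.2, 0.7, 0.1]
opening: 0.0005
grip_force: 0.0
time: 22.2
tool_pos: [0.4253, -0.1254, 0.1593]
tool_rot: [3.139, -0.003, -2.973]
contact_force: [-0.0, -0.3, 0.1]
opening: 0.0008
grip_force: 0.0
0.12 0.0 expected [0.542 0.268 0.197] seen [0.541 0.269 0.196]
0.15 0.0 expected [0.54  0.277 0.226] seen [0.54  0.28  0.227]
0.17 0.0 expected [0.539 0.283 0.245] seen [0.54  0.281 0.242]
[0.465, 0.208, 0.068] [0.4659 0.2077 0.0666]
[0.566, 0.1265, 0.048] [0.5655 0.1254 0.0503]
[0.553, 0.129, 0.048] [0.5524 0.1273 0.0521]
[0.579, 0.124, 0.048] [0.5788 0.1237 0.0471]
[0.566, 0.114, 0.048] [0.565  0.1125 0.053 ]
[0.566, 0.139, 0.048] [0.5652 0.1377 0.0515]
```

View pics/end.png

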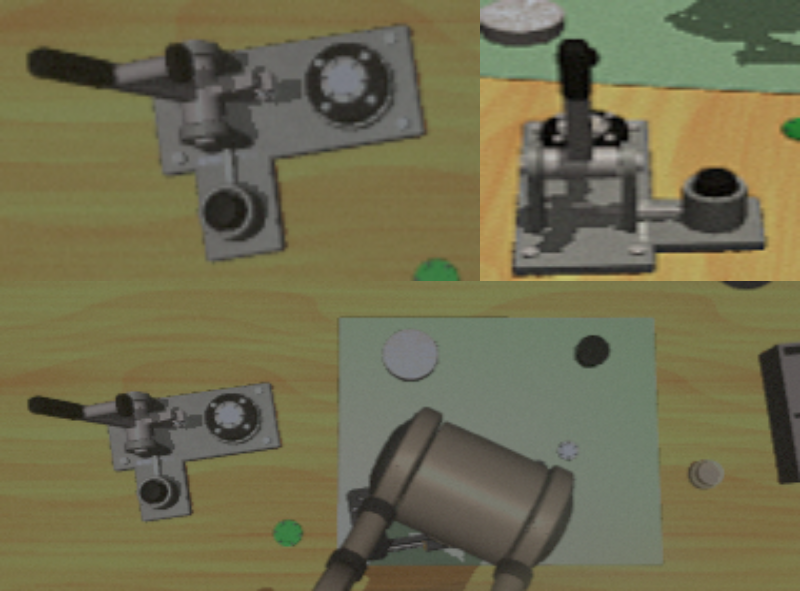

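The disc is seated at crop (343,78), the lever is up, the button is up at (227,212), and the other objects look undisturbed. I'm handing in.

```bash
python3 -c "
from cell import robot
print(robot.hand_in())"
```

```text
the job is handed in; nothing more can be done
None
```

I handed the job in after about 22 s of robot time: the larger case back was seated and clamped in the last notch, then released, and the last pictures show it in the seat with lever and button up and the other objects undisturbed; no verdict came back.

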